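Stop three ringing bake timers in order

TASK

The bakes have come out of the oven: stop their timers by touching down the caps in the order red, then yellow, then blue, each with a light press of the fingertips, so that each cap clearly sinks and stays down. Leave the green timer running, and do not lift or shove any timer or disturb the cakes and other things on the worktop; finish clear of everything.

Things in the scene. Friction and masses are not known exactly. Their poses are not given: they have to be found in the camera images.
- red_timer: Loose round tap timer with a white housing (66 mm across, 30 mm high, about 0.2 kg, black rubber foot, small display on its side) and a red tap cap on top. Origin: centre of its underside; z is up.
- red_top (a point): Centre of the top of the red cap, 45 mm above the surface when the cap is up; it moves down with the cap. The cap is 45 mm across with an almost flat top 38 mm across, and stands 15 mm above the housing.
- red_cap (a joint): How far the red cap has sunk, in m: 0 up (running), at most 0.009. It needs about 2.5 N to start moving and 5 N to go all the way; it stays where it is left. The timer is stopped from 0.0025 on.
- yellow_timer: Loose round tap timer with a white housing (66 mm across, 30 mm high, about 0.2 kg, black rubber foot, small display on its side) and a yellow tap cap on top. Origin: centre of its underside; z is up.
- yellow_top (a point): Centre of the top of the yellow cap, 45 mm above the surface when the cap is up; it moves down with the cap. The cap is 45 mm across with an almost flat top 38 mm across, and stands 15 mm above the housing.
- yellow_cap (a joint): How far the yellow cap has sunk, in m: 0 up (running), at most 0.009. It needs about 2.5 N to start moving and 5 N to go all the way; it stays where it is left. The timer is stopped from 0.0025 on.
- blue_timer: Loose round tap timer with a white housing (66 mm across, 30 mm high, about 0.2 kg, black rubber foot, small display on its side) and a blue tap cap on top. Origin: centre of its underside; z is up.
- blue_top (a point): Centre of the top of the blue cap, 45 mm above the surface when the cap is up; it moves down with the cap. The cap is 45 mm across with an almost flat top 38 mm across, and stands 15 mm above the housing.
- blue_cap (a joint): How far the blue cap has sunk, in m: 0 up (running), at most 0.009. It needs about 2.5 N to start moving and 5 N to go all the way; it stays where it is left. The timer is stopped from 0.0025 on.
- green_timer: Loose round tap timer with a white housing (66 mm across, 30 mm high, about 0.2 kg, black rubber foot, small display on its side) and a green tap cap on top. Origin: centre of its underside; z is up.
- green_top (a point): Centre of the top of the green cap, 45 mm above the surface when the cap is up; it moves down with the cap. The cap is 45 mm across with an almost flat top 38 mm across, and stands 15 mm above the housing.
- green_cap (a joint): How far the green cap has sunk, in m: 0 up (running), at most 0.009. It needs about 2.5 N to start moving and 5 N to go all the way; it stays where it is left. The timer is stopped from 0.0025 on.
- cake_a: Loose baked cake in an oval foil cup, 59 x 106 x 28 mm (x, y, z), left of the middle and nearest the robot of the three cakes. Origin: centre of its underside. To be left alone.
- cake_b: Loose baked cake in an oval foil cup, 59 x 106 x 28 mm (x, y, z), right of the middle. Origin: centre of its underside. To be left alone.
- cake_c: Loose baked cake in an oval foil cup, 59 x 106 x 28 mm (x, y, z), far left. Origin: centre of its underside. To be left alone.
- marker: Loose blue and white marker pen, 135 mm long (its own y), 16 mm thick, near right. Origin: centre of its underside. To be left alone.
- tape_ring: Loose roll of masking tape lying flat, 97 mm across, 25 mm high, behind the timers. Origin: centre of its underside. To be left alone.
- jam: Loose jam jar with a white lid, 76 mm across, 92 mm high, behind the timers. Origin: centre of its underside. To be left alone.

How it is judged (in metres and radians):
On the way, in this order (a step that is already met when the one before it is completed fails the run):
1. the red timer is stopped: its cap has sunk 2.5 mm or more, with yellow and blue still up (value of joint red_cap above 0.0025 m and value of joint each of yellow_cap, blue_cap below 0.0015 m), for 0.1 s.
2. the yellow timer is stopped: its cap has sunk 2.5 mm or more, with blue still up (value of joint yellow_cap above 0.0025 m and value of joint blue_cap below 0.0015 m), for 0.1 s.
3. the blue timer is stopped: its cap has sunk 2.5 mm or more (value of joint blue_cap above 0.0025 m), for 0.1 s.
At the end, for the whole second after the job is handed in: Red, yellow and blue caps are down by 2.5 mm or more, the green cap is up (under 1.5 mm); every timer stands upright (within 0.1 rad), still, on the worktop within 20 mm of where it stood; every bystander is within 15 mm of where it stood (value of joint each of red_cap, yellow_cap, blue_cap above 0.0025 m and value of joint green_cap below 0.0015 m and distance of each of red_timer, yellow_timer, blue_timer, green_timer from where it was at the start of the episode below 0.02 m and angle between each of red_timer, yellow_timer, blue_timer, green_timer's own z axis and vertical below 0.1 rad and linear speed of each of red_timer, yellow_timer, blue_timer, green_timer below 0.02 m/s and not (distance of any of cake_a, cake_b, cake_c, marker, tape_ring, jam from where it was at the start of the episode above 0.015 m)); the robot touches nothing.
It fails at once if a cap is pressed out of order (yellow before red, or blue before yellow), or the green timer is pressed ((value of joint yellow_cap above 0.0015 m and value of joint red_cap below 0.0015 m) or (value of joint blue_cap above 0.0015 m and value of joint yellow_cap below 0.0015 m) or value of joint green_cap above 0.0015 m).
It fails at once if a timer is pressed or hit hard (over 15 N) (contact force between any of the arm, the fingers and red_timer above 15 N or contact force between any of the arm, the fingers and yellow_timer above 15 N or contact force between any of the arm, the fingers and blue_timer above 15 N or contact force between any of the arm, the fingers and green_timer above 15 N).
It fails at once if a timer is lifted more than 8 mm off the worktop (height (world z) of any of red_timer, yellow_timer, blue_timer, green_timer above 0.008 m).
It fails at once if a timer is shoved more than 20 mm or tipped by more than 0.35 rad (distance of any of red_timer, yellow_timer, blue_timer, green_timer from where it was at the start of the episode above 0.02 m or angle between any of red_timer, yellow_timer, blue_timer, green_timer's own z axis and vertical above 0.35 rad).
It fails at once if a bystander (cake, marker, tape or jar) is moved more than 15 mm (distance of any of cake_a, cake_b, cake_c, marker, tape_ring, jam from where it was at the start of the episode above 0.015 m).
It also fails if it takes over 43 s, if anything falls off the work surface, if the arm or the gripper's body presses on something with over 40 N, if the wrist force passes 120 N, or if a joint passes its speed limit or range.

ROBOT

A 7-joint arm with a two-finger parallel gripper is mounted at the origin on a cart in front of the work surface, level with it; the furniture and walls round the work are solid. World frame = base frame: x ahead of the robot, y to its left, z up, the work surface at z = 0. Lengths are in mm, angles in rad, forces in N, time in s.
With the tool pointing down it reaches from about 400 to 850 mm from the base axis. Payload 4.4 kg.
Tool frame: the origin (TCP) lies on the centre line of the jaws, within the pads' length; the fingertips stand 25 mm ahead of it and the grasp point (between the pads) lies 6 mm ahead of it; z points along the fingers, y is the line along which they close (so a half turn about z gives the same grasp; the last joint's range is limited). The gripper opens to 94 mm and grips with 3 to 60 N. Pads are 16 mm wide; open, the fingers measure 119 mm over their backs; the gripper's body (75 mm by 177 mm) begins 78 mm behind the grasp point.
Start: joints at [1.175, 0.628, 0.038, 1.517, -0.027, 0.996, -0.02], TCP at [210.533, -614.975, 230.478] pointing down, gripper open.
Joint ranges: [-3.06, 3.06], [-0.37, 2.12], [-1.25, 1.32], [0.18, 2.47], [-1.1, 4.24], [0.23, 1.98], [-2.94, 2.94]. Speed limits (rad/s): [2.57, 2.57, 3.14, 3.14, 3.14, 3.14, 3.14].

INTERFACE

Orientations are given as a unit quaternion [w, x, y, z].
In Python, from bench import robot gives the robot as it stands.
- The arm moves only by the shell command python3 -m crank 'ROWS'. ROWS is a JSON object of lists of equal length, an entry for each row: "slide": the shift along the tool's x, y, z scaled (see below), a list of three; "delta_rot": the turn, a rotation vector about the tool's x, y, z scaled (see below), a list of three; "jaw": the opening, from 0 (shut) to 1 (fully open). In form: {"slide": [[dx, dy, dz], ...], "delta_rot": [[wx, wy, wz], ...], "jaw": [jaw, ...]}. A call has 1 to 20 rows; each row is the pose to reach, as a shift and turn from the pose commanded when the call began, along the tool's axes at that moment; what a row does not reach only later rows make up. The controller multiplies each number of a shift by 0.3 m and each number of a turn by 90 degrees. A row lasts 1/10 s, in which the tool goes at most 50 mm and 8.59 degrees, less where a joint would pass 70% of its speed; a pose out of reach is approached as far as the arm can. A call with a number of a shift or a turn outside -1 to 1 is refused whole. A call with a gripper value outside its range is refused whole. The fingers move at their own pace and stop on an object; the grip force is fixed at half the most. Time passes only in rows, so rows that repeat a pose let the fingers close. It gives the time, the measured TCP pose, the force, the opening and the grip force at its end, in the units of the state.
- robot.observe(): the state, without advancing time (a new reading comes with each control period).
- robot.capture(name): name is "scene" or "top" or "wrist"; returns a dict with "img" (400x640x3 uint8, red, green, blue), "z_map" (400x640 float32, mm along the optical axis (not along the pixel's ray), 0 where there is no reading), "fx", "fy", "cx", "cy" (pixels), "dist_coeffs" ([k1, k2, p1, p2, k3] as OpenCV has them; the pictures are not rectified), "xyz" and "rotation" of the camera in the world. Camera axes: x right, y up, looking along -z (the intrinsics and any distortion apply to the point x, -y, -z); pixel columns grow to the right and rows downward; lengths in mm; the calibration is good to about 2 mm. A picture is of the moment at which its call begins.
- robot.hand_in(): hands the job in; it is judged then, once.
The state is a dict: "time": time; "joint_pos": joint angles; "qvel": joint speeds; "tau": joint torques, N m; "position": TCP position; "orientation": TCP orientation; "contact_force": force on the tool from outside, world axes, zero at the start; "ft_torque": the same for the moment, N m; "opening": finger opening in mm; "grasp_force": force on a finger pad.
Only numpy, scipy, OpenCV 4.12 (cv2) and the standard library are available. Lean on these libraries where they do the work, as an engineer would, in place of code of your own. Each camera call takes 0.05 s, during which the arm holds its last target. There are 200 camera calls.

## Working session

There is one attempt and no reset: what is moved stays moved. The work goes in short steps, Python scripts to look and compute and a shell command to move; the robot and the scene stay as the last step left them, time stands still between calls to the robot, and variables do not carry over. Pictures are saved under pics/ and viewed, at most 10 in all, crops included, and the job is handed in when it is done.

```bash
mkdir -p pics
cat > h.py <<'E'
import numpy as np, cv2
from bench import robot
from scipy.spatial.transform import Rotation as R
def grab(n,f=None):
    c=robot.capture(n)
    if f: cv2.imwrite('pics/'+f,c['img'][:,:,::-1])
    return c
def Rm(r):
    r=np.array(r,float)
    return r if r.shape==(3,3) else R.from_quat(r[[1,2,3,0]]).as_matrix()
def ray(c,uv,z):
    K=np.array([[c['fx'],0,c['cx']],[0,c['fy'],c['cy']],[0,0,1]])
    p=cv2.undistortPoints(np.array([[uv]],float),K,np.array(c['dist_coeffs'],float))[0,0]
    d=Rm(c['rotation'])@np.array([p[0],-p[1],-1]); o=np.array(c['xyz'],float)
    return o+d*(z-o[2])/d[2]
E
python3 - <<'E'
from h import *
for n in('scene','top'):
    c=grab(n,n+'1.png'); print(n,c['xyz'],c['rotation'],c['fx'],c['dist_coeffs'])
s=robot.observe();print(s)
E
```

```text
scene [-253.95259084  871.48893107  575.00832823] [-0.30864426 -0.20923291  0.50835423  0.77623211] 507.08577318163236 [-0.09913473  0.          0.          0.          0.        ]
top [ 427.75404392  -30.69753932 1060.43428496] [ 0.71120751  0.06403842 -0.05544764 -0.69785996] 406.1110425099825 [0.03207621 0.         0.         0.         0.        ]
{'time': 0.1, 'joint_pos': array([ 1.17524725,  0.62920333,  0.03843467,  1.51821577, -0.02700747,
        0.99629611, -0.02003604]), 'qvel': array([ 0.00159071, -0.00139167, -0.00123674, -0.00112908,  0.0012934 ,
        0.00178455,  0.00045093]), 'tau': array([ 2.96597747e-03, -5.50778854e+01,  1.14736151e+00, -1.87112671e+01,
       -5.21989237e-02,  1.92271743e-02,  8.83070402e-05]), 'position': array([ 210.34155101, -614.46946092,  229.69515766]), 'orientation': array([-7.91736668e-04,  9.86441161e-01,  1.64113350e-01, -1.31697169e-04]), 'contact_force': array([ 0.70024821,  0.30748793, -1.00502976]), 'ft_torque': array([-0.00068897,  0.01066908,  0.05770367]), 'grasp_force': 0.0, 'opening': 93.99722109324811}
```

View pics/top1.png

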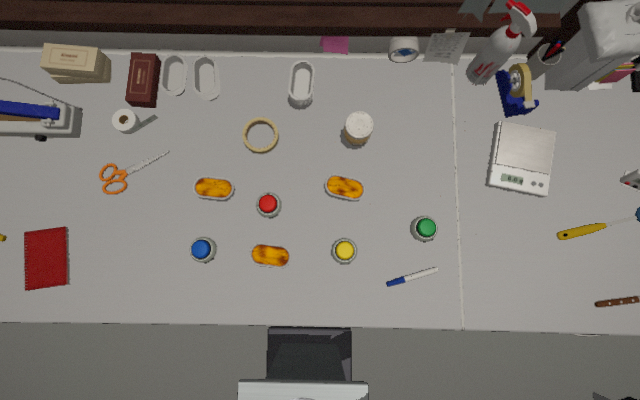

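View pics/scene1.png

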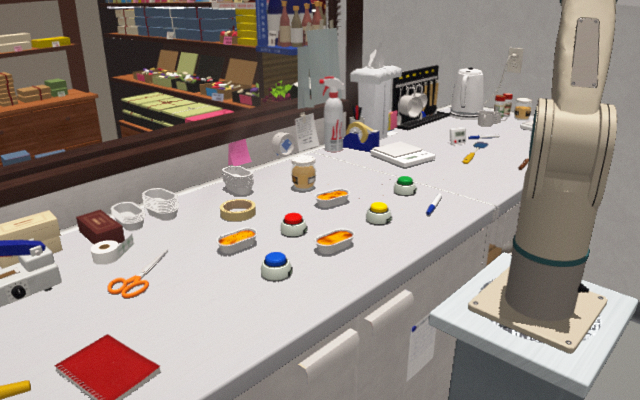

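The top view shows caps red (268,204), yellow (345,250), blue (202,249) and green (426,228). The scene view shows the same caps at (292,218), (379,208), (276,259) and (405,181). The arm isn't visible where I'd expect it in the top view, so I'll check the calibration across both views.

```bash
cat >> h.py <<'E'
HUE={'red':(175,8),'yellow':(24,34),'green':(45,85),'blue':(100,125)}
def caps(c,near,w=25):
    h=cv2.cvtColor(c['img'],cv2.COLOR_RGB2HSV).astype(int); out={}
    for k,(u,v) in near.items():
        a,b=HUE[k]; H=h[...,0]; m=((H>=a)&(H<=b)) if a<b else ((H>=a)|(H<=b))
        m=(m&(h[...,1]>120)&(h[...,2]>60)).astype(np.uint8)
        n,l,st,ce=cv2.connectedComponentsWithStats(m)
        j=[i for i in range(1,n) if np.hypot(*(ce[i]-(u,v)))<w]
        if j: i=max(j,key=lambda i:st[i,4]); out[k]=(ce[i],st[i])
    return out
def project(c,P):
    q=Rm(c['rotation']).T@(np.array(P,float)-c['xyz']); return c['fx']*q[0]/-q[2]+c['cx'], c['fy']*-q[1]/-q[2]+c['cy'], -q[2]
E
python3 - <<'E'
from h import *
N={'top':dict(red=(268,204),yellow=(345,250),blue=(202,249),green=(426,228)),'scene':dict(red=(292,218),yellow=(379,208),blue=(276,259),green=(405,181))}
s=robot.observe()
for n in N:
    c=grab(n)
    print(n,'base',project(c,(0,0,0)),'tcp',project(c,s['position']))
    for k,(ce,st) in caps(c,N[n]).items():
        u,v=ce.round().astype(int); print(k,ce.round(1),st,ray(c,ce,42 if n=='scene' else 44).round(1),'depth',c['z_map'][v,u],project(c,ray(c,ce,44))[2])
E
```

```text
top base (np.float64(301.4469173377249), np.float64(447.21642181638236), np.float64(973.6675454884094)) tcp (np.float64(621.5831667277588), np.float64(388.3402783878979), np.float64(774.2403602630931))
red [267.3 203.3] [259 195  18  18 254] [583.2  99.2  44. ] depth 1024.8914 1029.7882955438936
yellow [344.5 249.9] [336 241  18  19 251] [469.8 -96.9  44. ] depth 1007.9689 1008.007484993627
blue [200.3 248.7] [192 240  18  18 260] [466.2 261.1  44. ] depth 1012.1809 1012.3094727592161
green [426.5 227.1] [418 219  18  18 249] [ 530.5 -300.8   44. ] depth 1014.31836 1015.43496182799
scene base (np.float64(543.0705671829155), np.float64(307.333980874559), np.float64(964.8733241076593)) tcp (np.float64(569.0776895284483), np.float64(112.81596840707053), np.float64(1413.9143028309054))
red [292.7 218.2] [284 213  18  12 174] [573.7 110.1  42. ] depth 1239.0299 1237.2871756877514
yellow [378.3 205.9] [371 202  16  10 116] [464.6 -89.7  42. ] depth 1301.0834 1299.262721231045
blue [275.  258.9] [265 252  21  15 252] [457. 272.  42.] depth 1058.2953 1056.6496380925848
green [404.6 180.2] [398 176  14   9 103] [ 520.5 -286.8   42. ] depth 1466.5897 1464.473946278192
```

```bash
cat >> h.py <<'E'
def go(t):
    s=robot.observe(); r=Rm(s['orientation']); d=r.T@(np.array(t,float)-s['position'])
    print('t',round(s['time'],2),'pos',s['position'].round(1),'F',s['contact_force'].round(1),'slide',(d/300).round(3),'mm',d.round(1),'op',round(s['opening'],1)); return r
E
python3 -c "
from h import *
print(go((575,90,200)).round(3))"
```

```text
t 0.2 pos [ 210.4 -614.7  229.9] F [-0.6 -0.  -0.3] slide [ 1.91  -1.829  0.102] mm [ 573.1 -548.6   30.5] op 93.9
[[ 0.946  0.324 -0.   ]
 [ 0.324 -0.946  0.001]
 [-0.    -0.001 -1.   ]]
```

```bash
python3 -m crank '{"slide":[[0.95,-0.91,0],[0.95,-0.91,0],[0.95,-0.91,0],[0.95,-0.91,0],[0.95,-0.91,0],[0.95,-0.91,0],[0.95,-0.91,0],[0.95,-0.91,0],[0.95,-0.91,0],[0.95,-0.91,0],[0.95,-0.91,0],[0.95,-0.91,0]],"delta_rot":[[0,0,0],[0,0,0],[0,0,0],[0,0,0],[0,0,0],[0,0,0],[0,0,0],[0,0,0],[0,0,0],[0,0,0],[0,0,0],[0,0,0]],"jaw":[0,0,0,0,0,0,0,0,0,0,0,0]}'; python3 -c "
from h import *
print(go((575,90,200)).round(3))"
```

```text
time: 1.4
position: [390.9, -266.0, 230.4]
orientation: [0.0, 0.987, 0.163, -0.0]
contact_force: [0.1, -0.0, -0.3]
opening: 1.9
grasp_force: 0.0
t 1.4 pos [ 390.9 -266.   230.4] F [ 0.1 -0.  -0.3] slide [ 0.962 -0.927  0.101] mm [ 288.6 -278.1   30.2] op 1.9
[[ 0.947  0.321 -0.   ]
 [ 0.321 -0.947 -0.001]
 [-0.001  0.    -1.   ]]
```

```bash
python3 -m crank '{"slide":[[0.96,-0.93,0.1],[0.96,-0.93,0.1],[0.96,-0.93,0.1],[0.96,-0.93,0.1],[0.96,-0.93,0.1],[0.96,-0.93,0.1],[0.96,-0.93,0.1],[0.96,-0.93,0.1],[0.96,-0.93,0.1],[0.96,-0.93,0.1],[0.96,-0.93,0.1],[0.96,-0.93,0.1],[0.96,-0.93,0.1],[0.96,-0.93,0.1],[0.96,-0.93,0.1]],"delta_rot":[[0,0,0],[0,0,0],[0,0,0],[0,0,0],[0,0,0],[0,0,0],[0,0,0],[0,0,0],[0,0,0],[0,0,0],[0,0,0],[0,0,0],[0,0,0],[0,0,0],[0,0,0]],"jaw":[0,0,0,0,0,0,0,0,0,0,0,0,0,0,0]}'
python3 - <<'E'
from h import *
go((583,99,200)); c=grab('wrist','w1.png'); print(c['xyz'],Rm(c['rotation']).round(3),c['fx'])
print('red expected',project(c,(583,99,44)))
e=project(c,(583,99,44))[:2]
for k,(ce,st) in caps(c,{'red':e},120).items(): print(k,ce,st,ray(c,ce,45),ray(c,ce,43))
E
```

```text
time: 2.9
position: [573.9, 92.3, 200.7]
orientation: [0.0, 0.987, 0.164, 0.0]
contact_force: [-0.7, -0.5, 0.7]
opening: 0.6
grasp_force: 0.0
t 2.9 pos [573.9  92.3 200.7] F [-0.7 -0.5  0.7] slide [ 0.036 -0.011  0.002] mm [10.8 -3.4  0.7] op 0.6
[636.2421725  113.79739348 354.93395817] [[ 0.324  0.921  0.215]
 [-0.946  0.316  0.073]
 [-0.001 -0.227  0.974]] 348.9409718229709
red expected (np.float64(314.25306431157276), np.float64(179.0057449159858), np.float64(315.3454167753528))
red [314.5720524  174.38045852] [ 291  151   48   48 1832] [587.25754072 100.13518457  45.        ] [586.94144349 100.04702251  43.        ]
```

View pics/w1.png

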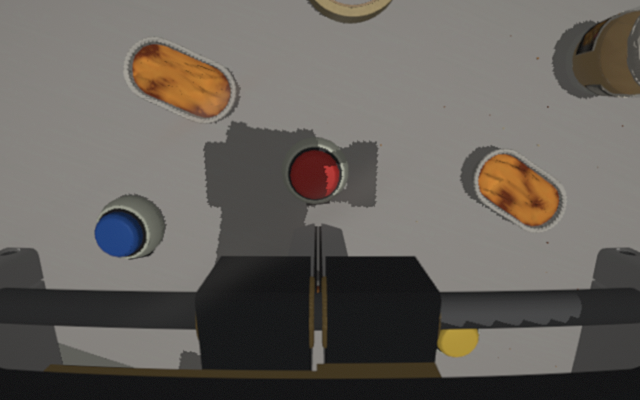

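The wrist view shows the red cap at (315,174) just ahead of the closed fingers. It lies at about (586,100), which agrees with the top view.

```bash
python3 -m crank '{"slide":[[0.046,-0.011,0.1],[0.046,-0.011,0.2],[0.046,-0.011,0.3],[0.046,-0.011,0.36],[0.046,-0.011,0.4],[0.046,-0.011,0.4],[0.046,-0.011,0.4],[0.046,-0.011,0.4]],"delta_rot":[[0,0,0],[0,0,0],[0,0,0],[0,0,0],[0,0,0],[0,0,0],[0,0,0],[0,0,0]],"jaw":[0,0,0,0,0,0,0,0]}'; python3 -c "
from h import *
go((586,100,65))"
```

```text
time: 3.75
position: [586.9, 100.6, 81.7]
orientation: [-0.0, 0.986, 0.164, 0.001]
contact_force: [-0.5, -0.5, -0.1]
opening: 0.2
grasp_force: 0.0
t 3.75 pos [586.9 100.6  81.7] F [-0.5 -0.5 -0.1] slide [-0.003  0.001  0.056] mm [-1.   0.3 16.7] op 0.2
```

```bash
python3 -m crank '{"slide":[[0,0,0.01],[0,0,0.02],[0,0,0.03],[0,0,0.035],[0,0,0.04],[0,0,0.043],[0,0,0.046],[0,0,0.046]],"delta_rot":[[0,0,0],[0,0,0],[0,0,0],[0,0,0],[0,0,0],[0,0,0],[0,0,0],[0,0,0]],"jaw":[0,0,0,0,0,0,0,0]}'
```

```text
time: 4.55
position: [585.8, 100.4, 66.7]
orientation: [0.0, 0.986, 0.164, -0.0]
contact_force: [-0.7, -0.9, 2.3]
opening: 0.4
grasp_force: 1.1
```

```bash
python3 -m crank '{"slide":[[0,0,0.003],[0,0,0.006],[0,0,0.009],[0,0,0.009]],"delta_rot":[[0,0,0],[0,0,0],[0,0,0],[0,0,0]],"jaw":[0,0,0,0]}'
```

```text
time: 4.95
position: [585.9, 100.4, 63.9]
orientation: [0.0, 0.986, 0.164, -0.0]
contact_force: [-0.8, 0.8, 2.6]
opening: -0.0
grasp_force: 1.4
```

```bash
python3 -m crank '{"slide":[[0,0,0.003],[0,0,0.006],[0,0,0.006]],"delta_rot":[[0,0,0],[0,0,0],[0,0,0]],"jaw":[0,0,0]}'
```

```text
time: 5.25
position: [585.9, 100.4, 62.1]
orientation: [0.0, 0.986, 0.164, -0.0]
contact_force: [-0.9, -0.2, 2.6]
opening: 0.5
grasp_force: 1.6
```

```bash
python3 -m crank '{"slide":[[0,0,-0.02],[0,0,-0.06],[0,0,-0.16],[0,0,-0.3],[0,0,-0.46],[-0.046,0.011,-0.46],[-0.046,0.011,-0.46],[-0.046,0.011,-0.46]],"delta_rot":[[0,0,0],[0,0,0],[0,0,0],[0,0,0],[0,0,0],[0,0,0],[0,0,0],[0,0,0]],"jaw":[0,0,0,0,0,0,0,0]}'
python3 - <<'E'
from h import *
go((470,-97,200)); c=grab('wrist','w2.png')
e=project(c,(586,100,44))[:2]
for k,(ce,st) in caps(c,{'red':e},120).items(): print(k,ce,st,ray(c,ce,45),ray(c,ce,38))
c2=grab('scene'); cv2.imwrite('pics/s2.png',cv2.resize(c2['img'][160:290,230:440,::-1],None,fx=3.5,fy=3.5,interpolation=cv2.INTER_CUBIC))
# housing-to-cap depth difference
u,v=ce.round().astype(int); zm=c['z_map']; print(np.median(zm[v-8:v+9,u-8:u+9]), project(c,(586,100,45))[2],project(c,(586,100,37))[2])
E
```

```text
time: 6.05
position: [573.7, 92.7, 200.3]
orientation: [-0.0, 0.986, 0.164, -0.0]
contact_force: [-0.4, 0.2, -1.4]
opening: 0.7
grasp_force: 0.0
t 6.05 pos [573.7  92.7 200.3] F [-0.4  0.2 -1.4] slide [-0.532  0.487  0.001] mm [-159.5  146.     0.3] op 0.7
red [315.13628422 173.30343623] [ 292  150   47   47 1717] [588.15142558 100.4786053   45.        ] [587.06716205 100.16598889  38.        ]
321.13678 313.2421547740908 321.033152611924
```

View pics/s2.png

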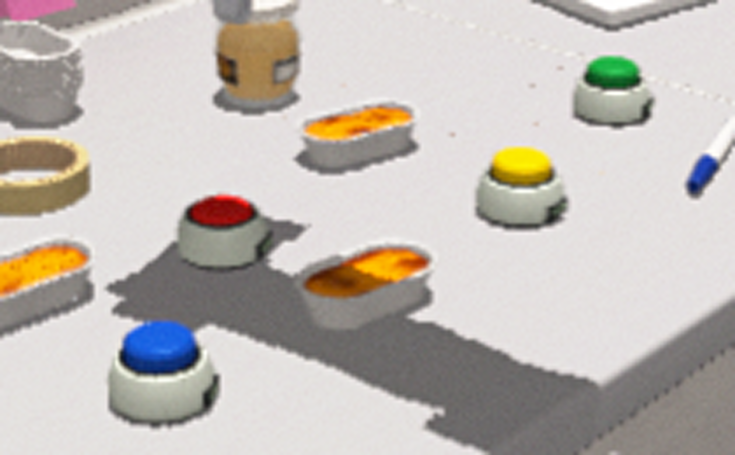

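The red cap at (222,211) in the crop is clearly sunk and its timer hasn't moved. Yellow is next.

```bash
python3 -m crank '{"slide":[[-0.567,0.5,0],[-0.567,0.5,0],[-0.567,0.5,0],[-0.567,0.5,0],[-0.567,0.5,0],[-0.567,0.5,0],[-0.567,0.5,0],[-0.567,0.5,0]],"delta_rot":[[0,0,0],[0,0,0],[0,0,0],[0,0,0],[0,0,0],[0,0,0],[0,0,0],[0,0,0]],"jaw":[0,0,0,0,0,0,0,0]}'
python3 - <<'E'
from h import *
c=grab('wrist')
e=project(c,(470,-97,44))[:2]
for k,(ce,st) in caps(c,{'yellow':e},120).items(): p=ray(c,ce,44); print(k,ce,st,p); go((p[0],p[1],80))
E
```

```text
time: 6.95
position: [462.5, -102.7, 199.8]
orientation: [-0.0, 0.986, 0.165, 0.0]
contact_force: [-0.2, -0.3, 0.2]
opening: 0.3
grasp_force: 0.0
yellow [304.33333333 164.        ] [304 163   2   3   3] [481.62480713 -83.01780184  44.        ]
t 7.0 pos [ 462.5 -102.6  199.8] F [ 1.3 -0.4 -0.2] slide [ 0.082 -0.041  0.4  ] mm [ 24.5 -12.2 119.9] op 0.5
```

The yellow mask caught only 3 pixels because the cap is in shadow, so I'll widen the hue range.

```bash
sed -i "s/'yellow':(24,34)/'yellow':(19,36)/;s/>120)&(h\[...,2\]>60/>120)\&(h[...,2]>30/" h.py
python3 - <<'E'
from h import *
c=grab('wrist','w3.png')
e=project(c,(470,-97,44))[:2]; print(e, c['img'][int(e[1]),int(e[0])])
for k,(ce,st) in caps(c,{'yellow':e},60).items(): p=ray(c,ce,44); print(k,ce,st,p); go((p[0],p[1],80))
E
```

```text
(np.float64(315.03329053923676), np.float64(181.16315558314494)) [97 82 36]
yellow [315.25522788 178.44879357] [ 291  155   49   48 1865] [472.41639997 -96.37852079  44.        ]
t 7.05 pos [ 462.3 -102.6  199.9] F [ 0.6 -0.6  0.1] slide [ 0.038 -0.009  0.4  ] mm [ 11.5  -2.6 119.9] op 0.4
```

View pics/w3.png

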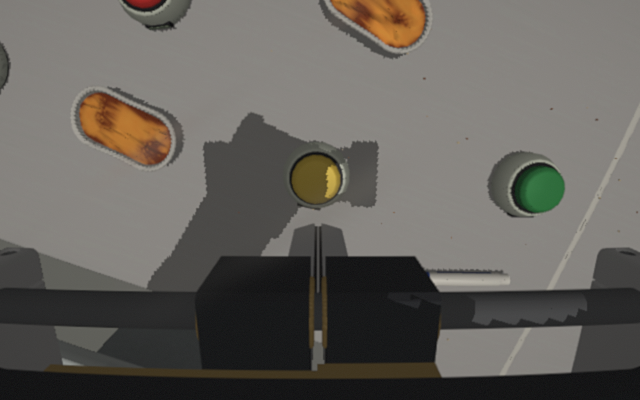

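The yellow cap is at (315,178), and the mask now covers all of it. It lies at (472,-96), so I'll descend as I did for red.

```bash
python3 -m crank '{"slide":[[0.038,-0.009,0.1],[0.038,-0.009,0.2],[0.038,-0.009,0.3],[0.038,-0.009,0.36],[0.038,-0.009,0.4],[0.038,-0.009,0.4],[0.038,-0.009,0.4],[0.038,-0.009,0.4]],"delta_rot":[[0,0,0],[0,0,0],[0,0,0],[0,0,0],[0,0,0],[0,0,0],[0,0,0],[0,0,0]],"jaw":[0,0,0,0,0,0,0,0]}'
```

```text
time: 7.85
position: [472.3, -97.9, 81.1]
orientation: [0.0, 0.986, 0.164, 0.001]
contact_force: [-0.3, -0.3, -0.4]
opening: 0.5
grasp_force: 0.0
```

```bash
python3 -m crank '{"slide":[[0,0,0.01],[0,0,0.02],[0,0,0.03],[0,0,0.035],[0,0,0.04],[0,0,0.043],[0,0,0.046],[0,0,0.05],[0,0,0.053],[0,0,0.053]],"delta_rot":[[0,0,0],[0,0,0],[0,0,0],[0,0,0],[0,0,0],[0,0,0],[0,0,0],[0,0,0],[0,0,0],[0,0,0]],"jaw":[0,0,0,0,0,0,0,0,0,0]}'
```

```text
time: 8.85
position: [471.5, -98.0, 64.2]
orientation: [0.0, 0.986, 0.164, 0.0]
contact_force: [-0.0, -0.0, 3.1]
opening: 0.1
grasp_force: 1.2
```

```bash
python3 -m crank '{"slide":[[0,0,0.003],[0,0,0.005],[0,0,0.005],[0,0,-0.02],[0,0,-0.06],[0,0,-0.16],[0,0,-0.3],[0,0,-0.45],[0,0,-0.45],[0,0,-0.45],[0,0,-0.45]],"delta_rot":[[0,0,0],[0,0,0],[0,0,0],[0,0,0],[0,0,0],[0,0,0],[0,0,0],[0,0,0],[0,0,0],[0,0,0],[0,0,0]],"jaw":[0,0,0,0,0,0,0,0,0,0,0]}';  python3 - <<'E'
from h import *
go((456,254,200)); c=grab('wrist'); e=project(c,(472,-96,44))[:2]
for k,(ce,st) in caps(c,{'yellow':e},60).items():
    u,v=ce.round().astype(int); print(k,ce,st,ray(c,ce,38), np.median(c['z_map'][v-8:v+9,u-8:u+9]), project(c,(472,-96,45))[2],project(c,(472,-96,37))[2])
E
```

```text
time: 9.95
position: [470.6, -97.7, 198.8]
orientation: [-0.0, 0.986, 0.164, -0.001]
contact_force: [0.6, -0.0, -0.2]
opening: 0.3
grasp_force: 0.0
t 9.95 pos [470.6 -97.7 198.8] F [ 0.6 -0.  -0.2] slide [ 0.334 -1.125 -0.004] mm [ 100.2 -337.5   -1.1] op 0.3
yellow [316.46554935 185.83674736] [ 294  164   48   46 1611] [473.32636238 -95.18422375  38.        ] 321.7936 314.44435496347666 322.23306770846534
```

Depth puts the yellow cap about 7.5 mm down. Moving to blue.

```bash
python3 -m crank '{"slide":[[0.3,-1,0],[0.3,-1,0],[0.3,-1,0],[0.3,-1,0],[0.3,-1,0],[0.3,-1,0],[0.3,-1,0],[0.3,-1,0],[0.3,-1,0]],"delta_rot":[[0,0,0],[0,0,0],[0,0,0],[0,0,0],[0,0,0],[0,0,0],[0,0,0],[0,0,0],[0,0,0]],"jaw":[0,0,0,0,0,0,0,0,0]}' && python3 -m crank '{"slide":[[0.034,-0.125,0],[0.034,-0.125,0],[0.034,-0.125,0],[0.034,-0.125,0]],"delta_rot":[[0,0,0],[0,0,0],[0,0,0],[0,0,0]],"jaw":[0,0,0,0]}';  python3 - <<'E'
from h import *
c=grab('wrist','w4.png'); e=project(c,(466,261,44))[:2]
for k,(ce,st) in caps(c,{'blue':e},60).items(): p=ray(c,ce,44); print(k,e,ce,st,p); go((p[0],p[1],80))
E
```

```text
time: 10.9
position: [459.0, 213.1, 198.3]
orientation: [0.001, 0.987, 0.164, -0.001]
contact_force: [0.6, 0.1, 0.2]
opening: 0.6
grasp_force: 0.0
time: 11.3
position: [457.3, 251.2, 199.0]
orientation: [0.001, 0.987, 0.162, -0.0]
contact_force: [0.2, -0.6, 0.7]
opening: 0.5
grasp_force: 0.0
blue (np.float64(310.5024903680113), np.float64(178.46256194396892)) [308.11736334 173.79635584] [ 284  150   49   49 1866] [469.33826486 264.37223697  44.        ]
t 11.35 pos [457.4 251.4 199.2] F [ 0.1 -0.9 -0.3] slide [ 0.052 -0.029  0.397] mm [ 15.6  -8.6 119.1] op 0.9
```

View pics/w4.png

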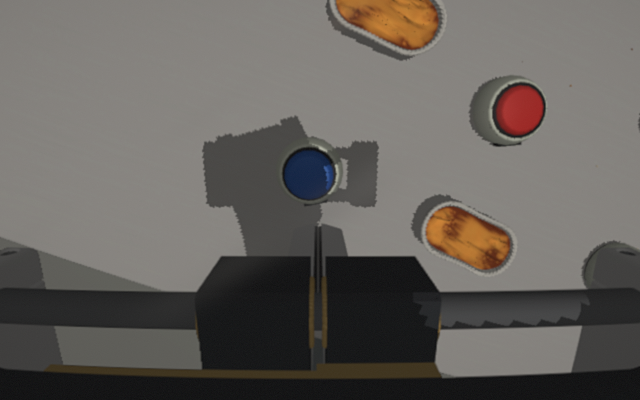

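The blue cap is at (308,174), which puts it at (469,264). The red cap at (519,109) is down.

```bash
python3 -m crank '{"slide":[[0.05,-0.028,0.1],[0.05,-0.028,0.2],[0.05,-0.028,0.3],[0.05,-0.028,0.36],[0.05,-0.028,0.4],[0.05,-0.028,0.4],[0.05,-0.028,0.4],[0.05,-0.028,0.4]],"delta_rot":[[0,0,0],[0,0,0],[0,0,0],[0,0,0],[0,0,0],[0,0,0],[0,0,0],[0,0,0]],"jaw":[0,0,0,0,0,0,0,0]}'
```

```text
time: 12.15
position: [469.3, 266.8, 80.4]
orientation: [-0.0, 0.986, 0.164, 0.001]
contact_force: [0.4, -0.1, -0.1]
opening: 0.7
grasp_force: 0.0
```

```bash
python3 -m crank '{"slide":[[0,0.003,0.01],[0,0.006,0.02],[0,0.006,0.03],[0,0.006,0.035],[0,0.006,0.04],[0,0.006,0.043],[0,0.006,0.046],[0,0.006,0.049],[0,0.006,0.052],[0,0.006,0.052]],"delta_rot":[[0,0,0],[0,0,0],[0,0,0],[0,0,0],[0,0,0],[0,0,0],[0,0,0],[0,0,0],[0,0,0],[0,0,0]],"jaw":[0,0,0,0,0,0,0,0,0,0]}'
```

```text
time: 13.15
position: [469.2, 264.9, 63.7]
orientation: [0.0, 0.986, 0.164, 0.0]
contact_force: [0.4, -1.5, 2.3]
opening: 0.6
grasp_force: 1.4
```

```bash
python3 -m crank '{"slide":[[0,0,0.003],[0,0,0.005],[0,0,0.005],[0,0,-0.02],[0,0,-0.06],[0,0,-0.16],[0,0,-0.3],[0,0,-0.45],[0,0,-0.5],[0,0,-0.5],[0,0,-0.5],[0,0,-0.5]],"delta_rot":[[0,0,0],[0,0,0],[0,0,0],[0,0,0],[0,0,0],[0,0,0],[0,0,0],[0,0,0],[0,0,0],[0,0,0],[0,0,0],[0,0,0]],"jaw":[0,0,0,0,0,0,0,0,0,0,0,0]}';  python3 - <<'E'
from h import *
go((456,254,200)); c=grab('wrist'); P=(469,264); e=project(c,(*P,44))[:2]
for k,(ce,st) in caps(c,{'blue':e},60).items():
    u,v=ce.round().astype(int); print(k,ce,st,ray(c,ce,38), np.median(c['z_map'][v-8:v+9,u-8:u+9]), project(c,(*P,45))[2],project(c,(*P,37))[2])
c2=grab('scene'); cv2.imwrite('pics/s3.png',cv2.resize(c2['img'][160:290,230:440,::-1],None,fx=3.5,fy=3.5,interpolation=cv2.INTER_CUBIC))
E
```

```text
time: 14.35
position: [467.9, 264.5, 212.4]
orientation: [0.0, 0.986, 0.164, -0.001]
contact_force: [0.1, 0.3, 0.0]
opening: 0.6
grasp_force: 0.0
t 14.35 pos [467.9 264.5 212.4] F [0.1 0.3 0. ] slide [-0.049  0.02   0.042] mm [-14.6   6.   12.5] op 0.6
blue [316.88318863 181.67482242] [ 296  163   45   41 1267] [471.91043467 266.8613626   38.        ] 335.31662 327.9111156255279 335.69714144960017
```

View pics/s3.png

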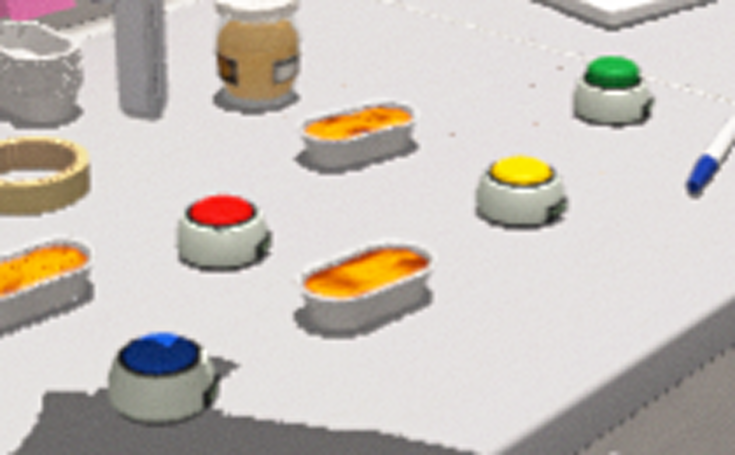

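The crop shows the red (222,211), yellow (520,170) and blue (160,353) caps down and the green (612,72) cap up. Nothing has been displaced and the gripper is clear.

```bash
python3 -c "
from bench import robot
print(robot.hand_in())"
```

```text
the job is handed in; nothing more can be done
None
```

I pressed the red, yellow and blue timers in that order, each cap about 7–8 mm down by camera depth, with green still up, nothing visibly moved and the gripper clear; I handed the job in at about 14.5 s, but no verdict came back.

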